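Set a key ball in a mould half on its turntable

TASK

Set the last key ball in the round plaster mould half: first turn the turntable by its black wing handle until the red mark on its scale meets the index line, and let go. Then roll the loose blue ball along the grey board, under the yellow clamp bridge and onto the mould, until it drops into the open pocket; nudge it along the surface, do not pick it up. Leave the turntable on its mark and everything else where it stands.

Things in the scene. Friction and masses are not known exactly. Their poses are not given: they have to be found in the camera images.
- jig: Fixed keying jig on a plywood base 385 x 250 x 15 mm (own x -245 to 140 mm), carrying board, bridge, turntable and index block. Origin on the turntable's axis at table height, z up; own -x faces the robot, give or take a yaw. The pocket, once on its mark, lies at own x = -65 mm, y = 0.
- board (a point): On the flat grey loading board, 165 mm to -x of the jig's origin, axes as the jig's. Its top, 40 mm above the table, is level with the mould's face and reaches from jig x = -240 mm to the turntable (2.5 mm gap); 186 mm wide. Wooden curbs 5 mm proud on its sides and back.
- bridge (a point): Middle of the underside of the yellow clamp bridge, 106 mm above the table (66 mm above the board), at jig x = -87 mm, axes as the jig's. The bar is 32 mm along x, 240 mm along y, 10 mm thick; steel posts 22 x 16 mm stand 112 mm either side of the middle, with screw heads 6 mm high on top.
- index (a point): End of the black index line nearest the turntable, on a white block 35 x 50 mm at the jig's +x side, level with the mould's face, 98 mm from the axis; axes as the jig's.
- turntable (a joint): Angle of the turntable, rad, counter-clockwise from above positive; 0 with the red mark at the index line. Starts between 0.5 and 1.15; turns stiffly (0.05 N m) and stays put. It carries a white plaster mould half, 190 mm across: ticks every 10 degrees round its rim, a red mark, the open pocket opposite, and two fixed white balls 12 mm proud.
- wing (a point): Centre of the black wing handle on the turntable's axis: an upright bar 60 mm long, 14 mm thick and 26 mm high, its middle 98 mm above the table (58 mm above the mould's face), standing on a 20 mm steel stem; turns with the turntable. The point's x axis runs along the bar and points at the red mark.
- pocket (a point): Centre of the mouth of the open pocket, level with the mould's face (40 mm above the table), 65 mm from the turntable's axis and opposite the red mark: a round hole 22 mm across and 9 mm deep with a dark floor. A ball dropped in it rests on the hole's rim, its centre about 10 mm above this point (15 mm when it is still on the flat).
- ball_center (a point): Centre of the loose blue ball, 30 mm diameter, about 35 g. It starts on the grey loading board, in front of the bridge, and rolls with some drag: pushed slowly it stops within a few millimetres when the push ends.
- weight: Small brass weight, 22 mm across, 27 mm high, standing on the loading board in one corner; origin under its centre. Not to be disturbed.
- wedge: Wooden block 35 x 18 x 18 mm on the jig's plywood base beside the turntable; origin under its centre. Not to be disturbed.
- bottle: White plastic bottle 72 mm across, 170 mm high, to the left; origin under its centre. Not to be disturbed.
- spatula: Spatula lying to the right; origin under its middle. Not to be disturbed.
- cup: Green cup 84 mm across, 100 mm high, to the left; origin under its centre. Not to be disturbed.

How it is judged:
By the outcome, as a careful person would: the job done as asked, in the order asked, and still so for the second after the job is handed in, with the robot touching nothing.
It also fails if it takes over 61 s, if anything falls off the work surface, if the arm or the gripper's body presses on something with over 40 N, if the wrist force passes 120 N, or if a joint passes its speed limit or range.

ROBOT

A 6-joint arm with a two-finger parallel gripper is mounted at the origin on the work surface. World frame = base frame: x ahead of the robot, y to its left, z up, the work surface at z = 0. Lengths are in m, angles in rad, forces in N, time in s.
With the tool pointing down it reaches from about 0.35 to 0.85 m from the base axis. Payload 8.1 kg.
Tool frame: the origin (TCP) lies midway between the tips of the shut fingers; the grasp point (between the pads) lies 19 mm behind it; z points along the fingers, y is the line along which they close (so a half turn about z gives the same grasp; the last joint's range is limited). The gripper opens to 93 mm and grips with 3 to 60 N. Pads are 15 mm wide; open, the fingers measure 128 mm over their backs; the gripper's body (75 mm by 188 mm) begins 65 mm behind the grasp point.
Start: joints at [-1.427, 0.13, 1.488, -0, 1.523, -0.085], TCP at [0.136, -0.584, 0.219] pointing down, gripper open.
Joint ranges: [-2.96, 2.96], [-0.89, 2.26], [0.02, 2.5], [-1.34, 4.48], [0, 2.73], [-2.66, 2.66]. Speed limits (rad/s): [2.39, 2.39, 2.79, 3.14, 3.14, 3.14].

INTERFACE

Orientations are given as a rotation vector (axis times angle).
In Python, from plant import read_state, read_camera, get_calibration, close_job gives the robot as it stands.
- The arm moves only by the shell command python3 -m crank 'ROWS' [FORCE]. ROWS is JSON, a list that holds one entry, the list of rows, each a list of 7 numbers: the gripper's target within -1 to 1 (fully open at 1, half-way at 0, shut at -1), then the shift along the tool's x, y, z as a fraction of full scale, then the turn, a rotation vector about the tool's x, y, z as a fraction of full scale. In form: [[[grip, x, y, z, rx, ry, rz], ...]]. A call has exactly 5 rows; each row is the pose to reach, as a shift and turn from the pose commanded when the call began, along the tool's axes at that moment; what a row does not reach only later rows make up. Full scale, the value 1, is 0.5 m for a shift and 90 degrees for a turn. A row lasts 1/8 s, in which the tool goes at most 62.5 mm and 10.7 degrees, less where a joint would pass 70% of its speed; a pose out of reach is approached as far as the arm can. A call with a number of a shift or a turn outside -1 to 1 is refused whole. A call with a gripper value outside its range is refused whole. The fingers move at their own pace and stop on an object; FORCE is the grip in N (left out, the last holds). Time passes only in rows, so rows that repeat a pose let the fingers close, or fill a call up. It gives the time, the measured TCP pose, the force, the opening and the grip force at its end, in the units of the state.
- read_state(): the state, without advancing time (a new reading comes with each control period).
- read_camera(name): name is "side" or "top" or "wrist"; returns the picture (400x640x3 uint8, red, green, blue); there is no depth.
- get_calibration(name): a dict with "fx", "fy", "cx", "cy" (pixels), "dist_coeffs" ([k1, k2, p1, p2, k3] as OpenCV has them; the pictures are not rectified), "eye" and "orientation" of the camera in the world; the wrist camera has in their place "mount" (4x4, takes a point from camera to tool coordinates, whose origin is the TCP and whose axes are the flange's). Camera axes: x right, y down, z forward; pixel columns grow to the right and rows downward; lengths in m; the calibration is good to about 2 mm. A picture is of the moment at which its call begins: read the wrist's pose just before it. get_calibration takes no time and is no camera call.
- close_job(): hands the job in; it is judged then, once.
The state is a dict: "t": time; "q": joint angles; "dq": joint speeds; "joint_torque": joint torques, N m; "tool_pos": TCP position; "orientation": TCP orientation; "force": force on the tool from outside, world axes, zero at the start; "wrist_torque": the same for the moment, N m; "opening": finger opening in m; "gripper_force": force on a finger pad.
Only numpy, scipy, OpenCV 4.12 (cv2) and the standard library are available. Lean on these libraries where they do the work, as an engineer would, in place of code of your own. Each camera call takes 0.05 s, during which the arm holds its last target. There are 200 camera calls.

## Working session

There is one attempt and no reset: what is moved stays moved. The work goes in short steps, Python scripts to look and compute and a shell command to move; the robot and the scene stay as the last step left them, time stands still between calls to the robot, and variables do not carry over. Pictures are saved under pics/ and viewed, at most 13 in all, crops included, and the job is handed in when it is done.

```bash
mkdir -p pics; cat > h.py <<'E'
import numpy as np,cv2
from scipy.spatial.transform import Rotation as R
from plant import *
def cam(name,st=None):
    c=get_calibration(name);K=np.array([[c['fx'],0,c['cx']],[0,c['fy'],c['cy']],[0,0,1]]);D=np.array(c['dist_coeffs'],float)
    if 'mount' in c:
        st=st or read_state();T=np.eye(4);T[:3,:3]=R.from_rotvec(st['orientation']).as_matrix();T[:3,3]=st['tool_pos'];T=T@np.array(c['mount']);return K,D,T[:3,:3],T[:3,3]
    o=np.array(c['orientation'],float)
    Rm=o if o.shape==(3,3) else R.from_rotvec(o).as_matrix()
    return K,D,Rm,np.array(c['eye'])
def ray(C,uv,z):
    K,D,Rm,e=C
    p=cv2.undistortPoints(np.array(uv,float).reshape(-1,1,2),K,D).reshape(-1,2)
    d=np.c_[p,np.ones(len(p))]@Rm.T
    return e+d*((z-e[2])/d[:,2])[:,None]
def proj(C,P):
    K,D,Rm,e=C
    return cv2.projectPoints((np.array(P,float).reshape(-1,3)-e)@Rm,np.zeros(3),np.zeros(3),K,D)[0].reshape(-1,2)
def save(n,im): cv2.imwrite('pics/'+n+'.png',cv2.cvtColor(im,cv2.COLOR_RGB2BGR))
E
python3 - <<'E'
from h import *
for n in('top','side'):
    print(get_calibration(n)); im=read_camera(n); save(n,im); np.save('pics/'+n,im)
print(get_calibration('wrist')); print(read_state())
E
```

```text
{'fx': 478.0575257561612, 'fy': 478.0575257561612, 'cx': 320.4793579184443, 'cy': 205.0988322384175, 'dist_coeffs': array([-0.0646248,  0.       ,  0.       ,  0.       ,  0.       ]), 'eye': array([ 0.55479562, -0.00808232,  1.46514863]), 'orientation': array([-2.1872412 ,  2.20710801, -0.07879992])}
{'fx': 393.293993288598, 'fy': 393.293993288598, 'cx': 320.67659163748124, 'cy': 192.61083005581443, 'dist_coeffs': array([0.00743463, 0.        , 0.        , 0.        , 0.        ]), 'eye': array([ 0.54497339, -0.78167853,  0.70124435]), 'orientation': array([-2.22443592,  0.05689545, -0.04998977])}
{'fx': 305.010404712548, 'fy': 305.010404712548, 'cx': 316.95528689228456, 'cy': 199.63978732824526, 'dist_coeffs': array([-0.03513471,  0.        ,  0.        ,  0.        ,  0.        ]), 'mount': array([[ 1.19872399e-03, -9.61600250e-01, -2.74451310e-01,
         7.51620903e-02],
       [ 9.99999021e-01,  9.54492840e-04,  1.02343205e-03,
        -7.22990266e-04],
       [-7.22170702e-04, -2.74452268e-01,  9.61600453e-01,
        -1.67571885e-01],
       [ 0.00000000e+00,  0.00000000e+00,  0.00000000e+00,
         1.00000000e+00]])}
{'t': 0.1, 'q': array([-1.42741347e+00,  1.31104380e-01,  1.48913049e+00,  1.10187173e-05,
        1.52299519e+00, -8.54277499e-02]), 'dq': array([ 0.00027106, -0.00217213, -0.00289714,  0.00039012, -0.00031895,
       -0.00017764]), 'joint_torque': array([ 6.45379369e-04, -5.61344719e+01, -4.93098342e+01,  7.71530997e-02,
        2.91447993e-02, -8.06269441e-05]), 'tool_pos': array([ 0.13603011, -0.58386759,  0.21770305]), 'orientation': array([-3.11942934e+00, -3.58443622e-01,  5.72107464e-05]), 'force': array([ 0.22894613,  0.04343592, -0.46929858]), 'wrist_torque': array([-0.00043618, -0.02079971, -0.02939184]), 'gripper_force': 0.0, 'opening': 0.09274605885349635}
```

View pics/top.png

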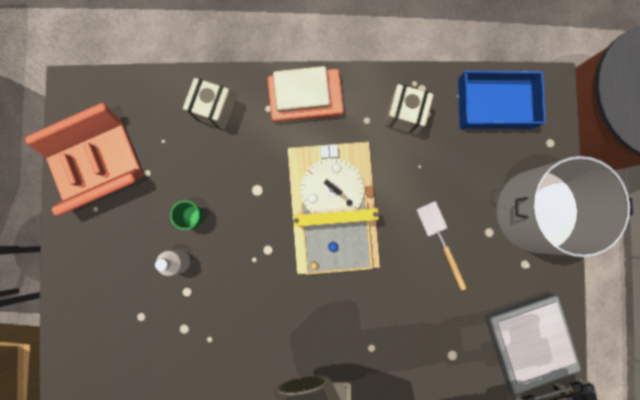

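View pics/side.png

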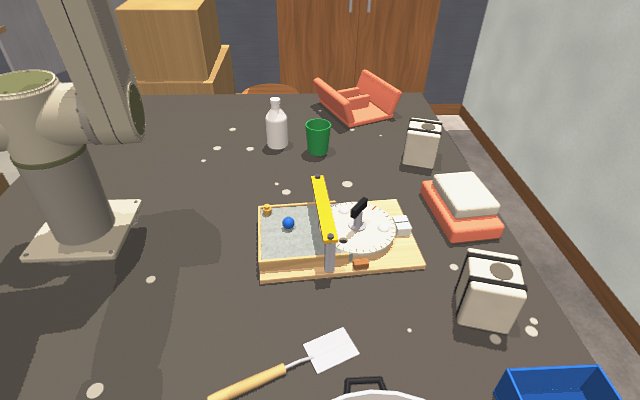

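The top view shows the jig near (333,200): blue ball (333,247), brass weight (314,266), bridge about row 216, wing (333,188), pocket about (349,202) and index block (330,152). Next I'll measure these.

```bash
python3 - <<'E'
from h import *
im=np.load('pics/top.npy');C=cam('top')
c=im[130:285,275:395];save('crop',cv2.resize(c,None,fx=3.8,fy=3.8,interpolation=cv2.INTER_CUBIC))
h=cv2.cvtColor(im,cv2.COLOR_RGB2HSV);roi=np.zeros(im.shape[:2],np.uint8);roi[140:278,285:382]=255
def m(lo,hi): return cv2.inRange(h,lo,hi)&roi
def cen(k):
    n,l,s,cc=cv2.connectedComponentsWithStats(k);i=1+np.argmax(s[1:,4]);return cc[i],s[i],np.argwhere(l==i)[:,::-1]
b,s,_=cen(m((105,120,50),(130,255,255)));B=ray(C,[b],.055)[0];print('ball',b,s,B)
y,s,p=cen(m((24,180,120),(32,255,255)));print('bridge',y,s);Y=ray(C,p,.116);mu=ray(C,cv2.minAreaRect(p.astype(np.float32))[0],.116)[0]
v=np.linalg.svd(Y-Y.mean(0))[2][0];v*=np.sign(v[1]);yaw=np.arctan2(-v[0],v[1]);print('bridge pt',mu,Y.mean(0),'yaw',yaw)
ex=np.array([np.cos(yaw),np.sin(yaw)]);print('axis from bridge',mu[:2]+.087*ex)
k=m((0,0,0),(180,255,60));n,l,s,cc=cv2.connectedComponentsWithStats(k)
for i in range(1,n):
    if s[i,4]>5: print('dark',cc[i],s[i],ray(C,[cc[i]],.04)[0],ray(C,[cc[i]],.111)[0])
E
```

```text
ball [332.71428571 246.5       ] [329 243   8   8  56] [ 0.51622782 -0.06069987  0.055     ]Traceback (most recent call last):
  File "<stdin>", line 9, in <module>
  File "<stdin>", line 7, in cen
    return _wrapfunc(a, 'argmax', axis=axis, out=out, **kwds)
    return bound(*args, **kwds)
ValueError: attempt to get argmax of an empty sequence
```

View pics/crop.png

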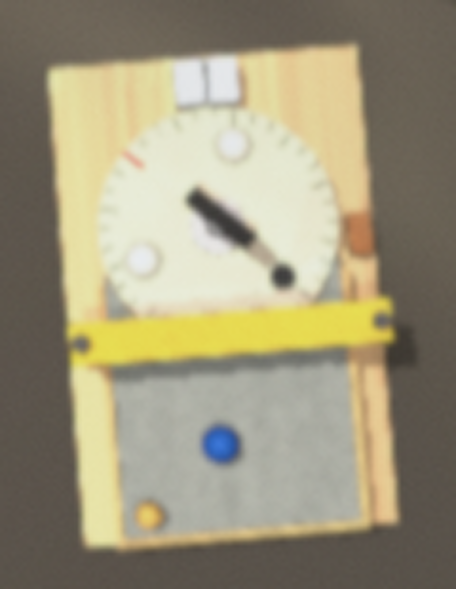

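The crop (×3.8) shows the red mark at (134,159), index line (206,100), pocket (283,276), wing centre about (221,217) and bridge screws (81,344) and (383,320).

```bash
python3 - <<'E'
from h import *
C=cam('top');f=lambda x,y,z:ray(C,[((x+.5)/3.8+274.5,(y+.5)/3.8+129.5)],z)[0][:2]
a,b=f(81,344,.122),f(383,320,.122);d=a-b;yaw=np.arctan2(-d[0],d[1]);mid=(a+b)/2;print('screws',a,b,np.linalg.norm(d),'yaw',yaw)
ex=np.array([np.cos(yaw),np.sin(yaw)]);ey=np.array([-ex[1],ex[0]]);ax1=mid+.087*ex
ix=f(206,104,.04);P=f(283,276,.04);M=f(134,159,.04);ax2=ix-.098*ex
u=(M-P)/np.linalg.norm(M-P);ax3=P+.065*u
print('axis',ax1,ax2,ax3,'wing',f(221,217,.111),'turn',np.arctan2(u[1],u[0])-yaw, 'MP',np.linalg.norm(M-P))
w=f(197,195,.111)-f(250,240,.111);print('wing ang',np.arctan2(w[1],w[0])-yaw)
B=f(221,443,.055);print('ball',B,'jig',(B-ax1)@ex,(B-ax1)@ey);print(f(149,516,.06))
E
```

```text
screws [0.59282508 0.04429614] [ 0.60856575 -0.17960438] 0.22445313611925388 yaw 0.07018659252255613
axis [ 0.68748122 -0.0615529 ] [ 0.68638328 -0.05941847] [ 0.68791662 -0.06104399] wing [ 0.68728255 -0.06066237] turn 0.8239688124723878 MP 0.1494057334257794
wing ang 0.7854459963550381
ball [ 0.5170753  -0.06093024] jig -0.16994270317464538 0.01257151404204748
[ 0.46167926 -0.00470357]
```

```bash
cat >> h.py <<'E'
def go(x,y,z,ang,st=None):
    """fractions for a move to TCP x,y,z with tool x at world angle ang, pointing down"""
    st=st or read_state();A=R.from_rotvec(st['orientation'])
    t=np.array([np.cos(ang),np.sin(ang),0]);k=np.array([0,0,-1.]);G=R.from_matrix(np.c_[t,np.cross(k,t),k])
    s=A.inv().apply(np.array([x,y,z])-st['tool_pos'])/.5;r=(A.inv()*G).as_rotvec()/(np.pi/2)
    print('shift',s.round(4),'turn',r.round(4),'|mm|',(np.linalg.norm(s)*500).round(1),'t',round(st['t'],2))
E
python3 -m crank '[[[1,0.1,-0.06,0,0,0,-0.08],[1,0.2,-0.12,0,0,0,-0.16],[1,0.3,-0.18,0,0,0,-0.24],[1,0.4,-0.24,0,0,0,-0.33],[1,0.5,-0.3,0,0,0,-0.41]]]' 20
python3 -c "
from h import *
go(.687,-.061,.2,.88)"
```

```text
t: 0.72
tool_pos: [0.3465, -0.3799, 0.2183]
orientation: [-2.844, -1.334, 0.0]
force: [0.9, -0.6, 0.2]
opening: 0.0927
gripper_force: 0.0
shift [0.9259 0.1157 0.0366] turn [-0.0003 -0.0001 -0.0019] |mm| 466.9 t 0.72
```

```bash
python3 -m crank '[[[1,0.12,0.015,0,0,0,0],[1,0.24,0.03,0,0,0,0],[1,0.36,0.045,0,0,0,0],[1,0.48,0.06,0,0,0,0],[1,0.6,0.075,0.02,0,0,0]]]'
python3 -m crank '[[[1,0.12,0.015,0,0,0,0],[1,0.22,0.03,0,0,0,0],[1,0.3,0.037,0,0,0,0],[1,0.325,0.04,0,0,0,0],[1,0.325,0.04,0,0,0,0]]]'
python3 - <<'E'
from h import *
go(.687,-.061,.082,.88)
im=read_camera('wrist');save('w1',im);C=cam('wrist')
h=cv2.cvtColor(im,cv2.COLOR_RGB2HSV);k=cv2.inRange(h,(0,0,0),(180,255,55))
k=cv2.bitwise_or(k,0);n,l,s,cc=cv2.connectedComponentsWithStats(k)
for i in range(1,n):
    if s[i,4]>60: print(cc[i],s[i],ray(C,[cc[i]],.111)[0].round(4),ray(C,[cc[i]],.04)[0].round(4))
print(proj(C,[[.687,-.061,.111]]))
E
```

```text
t: 1.35
tool_pos: [0.5688, -0.1744, 0.2092]
orientation: [2.846, 1.328, 0.002]
force: [-0.1, -1.4, 0.1]
opening: 0.0932
gripper_force: 0.0
t: 1.98
tool_pos: [0.6866, -0.064, 0.2079]
orientation: [-2.846, -1.329, 0.002]
force: [0.7, 0.1, 0.6]
opening: 0.0932
gripper_force: 0.0
shift [ 0.0053 -0.003   0.2517] turn [-0.0006  0.0006 -0.004 ] |mm| 125.9 t 1.98
[315.91811847 196.89808362] [ 308  158   18   80 1148] [ 0.6864 -0.0615  0.111 ] [ 0.6736 -0.0764  0.04  ]
[586.71715481 201.11631799] [ 525  178  115   41 1195] [ 0.8771 -0.2262  0.111 ] [ 0.9154 -0.2853  0.04  ]
[567.17296223 242.08747515] [535 221  76  41 503] [ 0.8434 -0.2518  0.111 ] [ 0.8726 -0.3177  0.04  ]
[301.6931092 336.7589175] [    0   234   640   166 41940] [ 0.5776 -0.1682  0.111 ] [ 0.5355 -0.2117  0.04  ]
[630.85964912 265.12865497] [614 258  26  14 171] [ 0.8838 -0.3194  0.111 ] [ 0.9239 -0.4034  0.04  ]
[[316.02277608 196.05003515]]
```

View pics/w1.png

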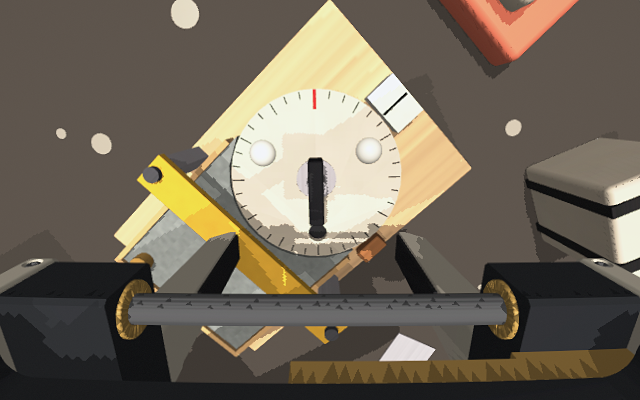

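The wrist view shows the wing (316,197) aligned with the tool, the red mark at (315,99), and the index line running (386,114)–(406,95). I'll descend and grip, and compute the turn from this picture.

```bash
python3 - <<'E'
from h import *
C=cam('wrist');im=cv2.cvtColor(cv2.imread('pics/w1.png'),cv2.COLOR_BGR2HSV)
k=cv2.inRange(im,(0,150,120),(8,255,255))|cv2.inRange(im,(172,150,120),(180,255,255));k[:85]=0;k[112:]=0;k[:,:300]=0;k[:,330:]=0
p=np.argwhere(k)[:,::-1].mean(0);print(p)
ax=np.array([.687,-.061]);M=ray(C,[p],.04)[0][:2]-ax;a,b=ray(C,[(386.5,113.5),(405.5,95.5)],.04)[:,:2]
print('axis from mark r',np.linalg.norm(M),'idx r',np.linalg.norm(a-ax))
i=a-ax;L=b-a;print('mark ang',np.arctan2(*M[::-1]),'idx ang',np.arctan2(*i[::-1]),'line dir',np.arctan2(*L[::-1]))
E
python3 -m crank '[[[1,0.005,-0.003,0.08,0,0,0],[1,0.005,-0.003,0.16,0,0,0],[1,0.005,-0.003,0.22,0,0,0],[1,0.005,-0.003,0.247,0,0,0],[1,0.005,-0.003,0.247,0,0,0]]]'
python3 -m crank '[[[-1,0,0,0,0,0,0],[-1,0,0,0,0,0,0],[-1,0,0,0,0,0,0],[-1,0,0,0,0,0,0],[-1,0,0,0,0,0,0]]]' 25
```

```text
[313.94  99.32]
axis from mark r 0.08586731224487842 idx r 0.10349263589253616
mark ang 0.9016123859137655 idx ang 0.06699415216309869 line dir 0.07332201105631131
t: 2.65
tool_pos: [0.6863, -0.0622, 0.0846]
orientation: [-2.847, -1.326, 0.002]
force: [0.1, 0.0, -0.2]
opening: 0.0929
gripper_force: 0.0
t: 3.28
tool_pos: [0.6874, -0.0613, 0.0852]
orientation: [2.847, 1.328, 0.0]
force: [0.1, 0.2, 0.3]
opening: 0.0476
gripper_force: 0.0
```

```bash
python3 -m crank '[[[-1,0,0,0,0,0,0],[-1,0,0,0,0,0,0],[-1,0,0,0,0,0,0],[-1,0,0,0,0,0,0],[-1,0,0,0,0,0,0]]]' 25
python3 -m crank '[[[-1,0,0,0,0,0,0.05],[-1,0,0,0,0,0,0.1],[-1,0,0,0,0,0,0.16],[-1,0,0,0,0,0,0.22],[-1,0,0,0,0,0,0.28]]]'
python3 -m crank '[[[-1,0,0,0,0,0,0.07],[-1,0,0,0,0,0,0.14],[-1,0,0,0,0,0,0.2],[-1,0,0,0,0,0,0.245],[-1,0,0,0,0,0,0.245]]]'
python3 - <<'E'
from h import *
st=read_state();print(st['tool_pos'],st['orientation'],st['opening'],st['gripper_force'])
im=read_camera('wrist');save('w2',im)
C=cam('wrist',st);print(proj(C,[[.687,-.061,.04]]))
E
```

```text
t: 3.9
tool_pos: [0.6873, -0.0613, 0.0851]
orientation: [-2.847, -1.328, 0.0]
force: [-0.7, 1.2, 0.3]
opening: 0.0183
gripper_force: 25.0
t: 4.53
tool_pos: [0.6864, -0.0601, 0.0851]
orientation: [-3.067, -0.671, 0.003]
force: [-5.0, 5.1, 2.9]
opening: 0.0185
gripper_force: 25.0
t: 5.15
tool_pos: [0.6861, -0.0589, 0.085]
orientation: [-3.137, -0.076, 0.004]
force: [-6.3, 8.5, 4.2]
opening: 0.0183
gripper_force: 25.0
[ 0.68612897 -0.05890914  0.08502547] [-3.137471   -0.07558479  0.00427433] 0.01832437202035143 25.00617742538452
[[320.43562538 217.27387783]]
```

View pics/w2.png

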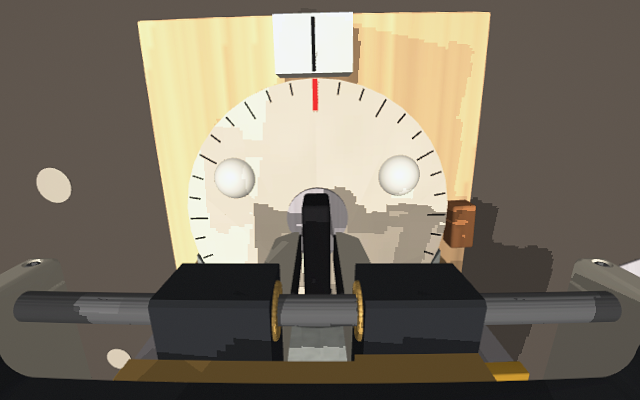

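The mark (315,95) nearly meets the index line (313.5,45). Quantifying the residual.

```bash
cat > resid.py <<'E'
from h import *
def resid(im,st):
    C=cam('wrist',st);h=cv2.cvtColor(im,cv2.COLOR_RGB2HSV);ax=np.array([.687,-.061])
    k=cv2.inRange(h,(0,150,100),(8,255,255))|cv2.inRange(h,(172,150,100),(180,255,255));k[:,:220]=0;k[:,420:]=0;k[190:]=0
    n,l,s,c=cv2.connectedComponentsWithStats(k);i=1+np.argmax(s[1:,4]);p=np.argwhere(l==i)[:,::-1]
    def line(p): # direction and mean on the face
        P=ray(C,p,.04)[:,:2];m=P.mean(0);d=np.linalg.svd(P-m)[2][0];d*=np.sign(d[0]);return m,np.arctan2(d[1],d[0]),P
    mm,ma,MP=line(p)
    w=cv2.inRange(h,(0,0,150),(180,60,255))
    x,y,ww,hh,_=s[i]
    d=cv2.inRange(h,(0,0,0),(180,255,70));d[y-2:]=0;d[:,:x-25]=0;d[:,x+ww+25:]=0
    n,l,s2,c2=cv2.connectedComponentsWithStats(d);js=[j for j in range(1,n) if s2[j,4]>30 and s2[j,2]<25 and s2[j,3]>s2[j,2]*2]
    j=max(js,key=lambda j:s2[j,4]);im_,ia,_=line(np.argwhere(l==j)[:,::-1])
    print('mark',c[i],s[i],'idx',c2[j],s2[j]);print('dirs mark,idx',ma,ia)
    u=np.array([np.cos(ia),np.sin(ia)]);off=np.cross(u,mm-im_);r=np.linalg.norm(mm-ax)
    print('mark offset from idx line mm',off*1e3,'-> rad',off/r,'r',r,'axis off line',np.cross(u,ax-im_)*1e3)
E
python3 - <<'E'
from resid import *
st=read_state();im=read_camera('wrist');resid(im,st)
E
```

```text
mark [314.75362319  94.86231884] [313  79   5  31 138] idx [312.9929078   42.80141844] [311  17   4  54 141]
dirs mark,idx 0.07420465156413666 0.06828671046725322
mark offset from idx line mm -0.4890549587748894 -> rad -0.005702668842329998 r 0.08575896168908015 axis off line -2.9329495798277905
```

```bash
python3 -m crank '[[[-0.4,0,0,0,0,0,0],[-0.4,0,0,0,0,0,0],[-0.4,0,0,0,0,0,0],[-0.4,0,0,0,0,0,0],[-0.4,0,0,0,0,0,0]]]'
python3 -m crank '[[[-0.4,0,0,-0.04,0,0,0],[-0.4,0,0,-0.12,0,0,0],[-0.4,0,0,-0.2,0,0,0],[-0.4,0,0,-0.25,0,0,0],[-0.4,0,0,-0.25,0,0,0]]]'
python3 - <<'E'
from resid import *
st=read_state();im=read_camera('wrist');np.save('pics/w3',im);save('w3',im);print(st['tool_pos'],st['opening']);resid(im,st)
go(.50,-.075,.21,.07)
E
```

```text
t: 5.88
tool_pos: [0.6873, -0.0615, 0.0851]
orientation: [3.141, 0.075, 0.0]
force: [-0.2, -0.3, -0.8]
opening: 0.0281
gripper_force: 0.0
t: 6.5
tool_pos: [0.6894, -0.0616, 0.2151]
orientation: [3.139, 0.076, 0.011]
force: [0.3, -0.8, 0.6]
opening: 0.028
gripper_force: 0.0
[ 0.68935435 -0.06163415  0.21513517] 0.02795007796951114
mark [312.46153846 105.79487179] [311  97   3  19  39] idx [311.32352941  76.52941176] [311  61   2  31  34]
dirs mark,idx 0.05585503681890394 0.08801149810059446
mark offset from idx line mm 0.05648665296818876 -> rad 0.0006560494583919648 r 0.08610121119014798 axis off line -0.6109049064975496
shift [-0.3773  0.0089  0.0033] turn [ 0.0005 -0.0022 -0.014 ] |mm| 188.7 t 6.55
```

```bash
cat >> h.py <<'E'
AX=np.array([.6868,-.0600]);YAW=.069;EX=np.array([np.cos(YAW),np.sin(YAW)]);EY=np.array([-EX[1],EX[0]])
def jig(w): w=np.array(w)[:2]-AX;return np.array([w@EX,w@EY])*1e3
def goj(x,y,z,ang,tilt,st=None):
    """mm jig coords for TCP; ang jig heading; tilt deg"""
    st=st or read_state();A=R.from_rotvec(st['orientation']);a=ang+YAW
    t=np.array([np.cos(a),np.sin(a),0]);k=np.array([0,0,-1.]);G=R.from_matrix(np.c_[t,np.cross(k,t),k])*R.from_euler('y',tilt,degrees=True)
    W=np.r_[AX+x/1e3*EX+y/1e3*EY,z/1e3]
    s=A.inv().apply(W-st['tool_pos'])/.5;r=(A.inv()*G).as_rotvec()/(np.pi/2)
    print('now jig',jig(st['tool_pos']).round(1),(st['tool_pos'][2]*1e3).round(1),'shift',s.round(4),'turn',r.round(4),'|mm|',(np.linalg.norm(s)*500).round(1),'t',round(st['t'],2))
E
python3 -m crank '[[[-0.57,-0.1,0,0,0,0,0],[-0.57,-0.2,0,0,0,0.1,0.02],[-0.57,-0.3,0,0,0,0.2,0.04],[-0.57,-0.37,0,0,0,0.3,0.06],[-0.57,-0.4,0,0,0,0.4,0.07]]]'
python3 -c "
from h import *
goj(-200,16,150,-.12,45)"
```

```text
t: 7.18
tool_pos: [0.4998, -0.0698, 0.2143]
orientation: [-3.049, 0.051, -0.676]
force: [-1.6, -0.4, 0.8]
opening: 0.0199
gripper_force: 0.0
now jig [-187.2    3.2] 214.3 shift [-0.0798 -0.0199  0.1052] turn [-0.0214  0.2226  0.0031] |mm| 66.8 t 7.17
```

```bash
python3 -m crank '[[[-0.57,-0.02,-0.005,0.02,-0.004,0.05,0],[-0.57,-0.04,-0.01,0.05,-0.01,0.1,0],[-0.57,-0.06,-0.015,0.08,-0.015,0.15,0],[-0.57,-0.08,-0.02,0.105,-0.02,0.22,0],[-0.57,-0.08,-0.02,0.105,-0.02,0.22,0]]]'
python3 - <<'E'
from h import *
goj(-200,16,120,-.12,45)
st=read_state();print(st['q'].round(2));im=read_camera('wrist');save('w4',im);C=cam('wrist',st)
h=cv2.cvtColor(im,cv2.COLOR_RGB2HSV);k=cv2.inRange(h,(105,120,40),(130,255,255))
n,l,s,c=cv2.connectedComponentsWithStats(k)
for i in range(1,n):
    if s[i,4]>80: print(c[i],s[i],jig(ray(C,[c[i]],.055)[0]))
E
```

```text
t: 7.8
tool_pos: [0.5151, -0.0637, 0.1877]
orientation: [2.921, -0.063, 1.119]
force: [0.2, 0.2, -0.4]
opening: 0.0196
gripper_force: 0.0
now jig [-171.6    8.1] 187.7 shift [-0.1339 -0.009   0.0619] turn [-0.005   0.0344  0.0029] |mm| 73.9 t 7.8
[-0.39 -0.89  2.5   0.31  0.86  1.1 ]
[579.26565465  31.08083491] [ 507    0  133   66 7905] [ 178.90883522 -459.11537529]
[311.24469821 282.3132137 ] [297 269  30  25 613] [-167.4522247    14.00059379]
```

View pics/w4.png

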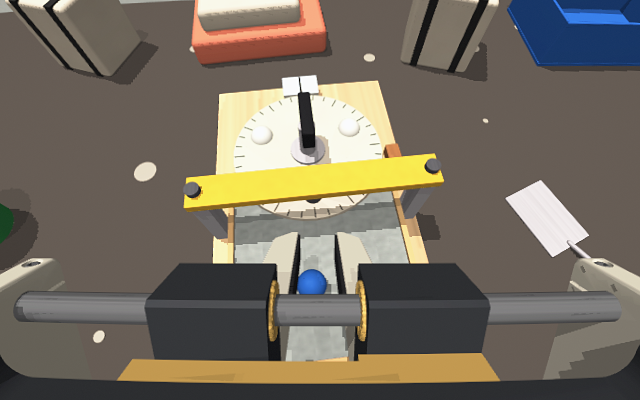

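The wrist view shows the ball at (311,282), i.e. jig (-167,14). The arm is at joint limits for a 45° tilt this close to the base, so I'll start with 28° and tilt more later.

```bash
python3 -c "
from h import *
goj(-203,16,130,-.12,28)"
```

```text
now jig [-172.     8.3] 187.4 shift [-0.1237 -0.0082  0.0432] turn [-0.0046 -0.1535  0.0038] |mm| 65.7 t 7.85
```

```bash
python3 -m crank '[[[-0.57,-0.03,-0.002,0.01,-0.002,-0.06,0],[-0.57,-0.06,-0.004,0.02,-0.005,-0.15,0],[-0.57,-0.09,-0.006,0.03,-0.005,-0.15,0],[-0.57,-0.124,-0.008,0.043,-0.005,-0.15,0],[-0.57,-0.124,-0.008,0.043,-0.005,-0.15,0]]]'
python3 -c "
from h import *
print(read_state()['q'].round(2));goj(-203,16,51,-.12,28)"
```

```text
t: 8.48
tool_pos: [0.4816, -0.0576, 0.1281]
orientation: [3.031, -0.069, 0.765]
force: [0.4, -0.5, 1.0]
opening: 0.02
gripper_force: 0.0
[-0.33 -0.7   2.41  0.16  0.95  1.23]
now jig [-204.6   16.6] 128.1 shift [-0.0703  0.0003  0.1372] turn [ 0.0004 -0.0038  0.0036] |mm| 77.1 t 8.47
```

```bash
python3 -m crank '[[[-0.57,-0.012,0,0.025,0,0,0],[-0.57,-0.028,0,0.055,0,0,0],[-0.57,-0.045,0,0.09,0,0,0],[-0.57,-0.06,0,0.12,0,0,0],[-0.57,-0.07,0,0.137,0,0,0]]]'
python3 - <<'E'
from h import *
print(read_state()['q'].round(2));goj(-203,16,51,-.12,28);goj(-140,8.5,51,-.12,28)
im=read_camera('top');save('t2',cv2.resize(im[190:290,270:400],None,fx=5,fy=5,interpolation=cv2.INTER_CUBIC))
st=read_state();im=read_camera('wrist');C=cam('wrist',st)
k=cv2.inRange(cv2.cvtColor(im,cv2.COLOR_RGB2HSV),(105,120,40),(130,255,255));k[:200]=0
n,l,s,c=cv2.connectedComponentsWithStats(k)
for i in range(1,n):
    if s[i,4]>80: print(c[i],s[i],jig(ray(C,[c[i]],.055)[0]))
E
```

```text
t: 9.1
tool_pos: [0.4855, -0.0588, 0.0534]
orientation: [3.029, -0.069, 0.769]
force: [0.1, -0.5, -0.4]
opening: 0.02
gripper_force: 0.0
[-0.32 -0.55  2.47  0.19  0.75  1.18]
now jig [-200.7   15.1] 53.4 shift [-0.0065 -0.0013  0.002 ] turn [ 0.0011 -0.0054  0.0037] |mm| 3.4 t 9.1
now jig [-200.7   15.1] 53.4 shift [ 0.1051 -0.0009  0.0626] turn [ 0.0011 -0.0054  0.0037] |mm| 61.1 t 9.1
[313.48927875 205.96101365] [291 200  45  16 513] [-178.26241759   15.10519154]
```

```bash
python3 -m crank '[[[-0.57,0.009,0,0.006,0,0,0],[-0.57,0.018,0,0.012,0,0,0],[-0.57,0.026,0,0.017,0,0,0],[-0.57,0.035,0,0.022,0,0,0],[-0.57,0.043,0,0.0265,0,0,0]]]'
python3 -m crank '[[[-0.57,0.009,0,0.005,0,0,0],[-0.57,0.018,0,0.01,0,0,0],[-0.57,0.027,0,0.015,0,0,0],[-0.57,0.036,0,0.0205,0,0,0],[-0.57,0.044,0,0.025,0,0,0]]]'
python3 - <<'E'
from h import *
print(read_state()['q'].round(2));goj(-142,9,51,-.12,28);goj(-125,7.2,51,-.12,42)
st=read_state();im=read_camera('wrist');C=cam('wrist',st);save('w5',im)
k=cv2.inRange(cv2.cvtColor(im,cv2.COLOR_RGB2HSV),(105,120,40),(130,255,255))
n,l,s,c=cv2.connectedComponentsWithStats(k)
for i in range(1,n):
    if s[i,4]>80: print(c[i],s[i],jig(ray(C,[c[i]],.055)[0]))
E
```

```text
t: 9.82
tool_pos: [0.5115, -0.06, 0.0531]
orientation: [3.029, -0.069, 0.769]
force: [-0.5, 0.2, -1.1]
opening: 0.0197
gripper_force: 0.0
t: 10.45
tool_pos: [0.5366, -0.0612, 0.0525]
orientation: [3.029, -0.069, 0.769]
force: [0.1, 0.6, -0.0]
opening: 0.02
gripper_force: 0.1
[-0.29 -0.34  2.33  0.18  0.67  1.22]
now jig [-149.9    9.2] 52.5 shift [ 0.0123 -0.0015  0.0102] turn [ 0.0011 -0.0054  0.0038] |mm| 8.0 t 10.45
now jig [-149.9    9.2] 52.5 shift [ 0.0424 -0.0018  0.0265] turn [0.0007 0.1502 0.0039] |mm| 25.0 t 10.45
[316.9760666  216.92715921] [ 293  192   49   50 1922] [-133.59071481    7.61158961]
```

View pics/w5.png

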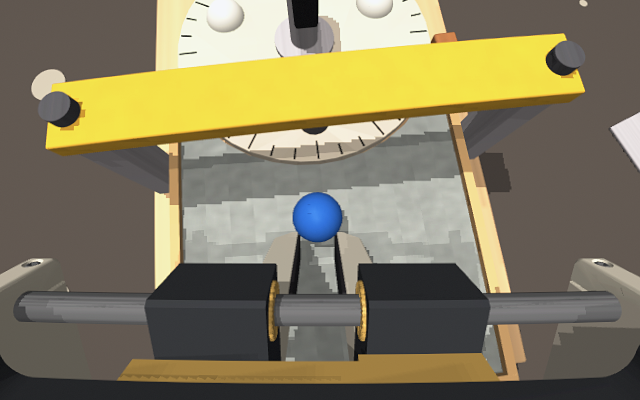

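The ball sits cradled between the fingertips at (317,217), jig (-134,8). Next I push on while raising the tilt.

```bash
python3 -m crank '[[[-0.57,0.0085,0,0.0055,0,0.03,0],[-0.57,0.017,0,0.011,0,0.06,0],[-0.57,0.0255,-0.001,0.0165,0,0.09,0],[-0.57,0.034,-0.001,0.0215,0,0.12,0],[-0.57,0.0425,-0.001,0.0265,0,0.15,0]]]'
python3 - <<'E'
from h import *
goj(-100,4.3,50,-.12,42)
st=read_state();im=read_camera('wrist');C=cam('wrist',st)
k=cv2.inRange(cv2.cvtColor(im,cv2.COLOR_RGB2HSV),(105,120,40),(130,255,255))
n,l,s,c=cv2.connectedComponentsWithStats(k)
for i in range(1,n):
    if s[i,4]>80: print(c[i],s[i],jig(ray(C,[c[i]],.055)[0]))
E
```

```text
t: 11.12
tool_pos: [0.5615, -0.0619, 0.0511]
orientation: [2.912, -0.065, 1.12]
force: [0.2, 0.3, -0.1]
opening: 0.0196
gripper_force: 0.1
now jig [-125.2    6.7] 51.1 shift [ 0.0361 -0.001   0.0356] turn [ 0.0004 -0.0008  0.004 ] |mm| 25.3 t 11.12
[624.45777778   3.04888889] [607   0  33   8 225] [  88.59297397 -330.55401631]
[316.35948415 218.28855454] [ 293  194   48   49 1861] [-109.33440484    5.64199479]
```

```bash
python3 -m crank '[[[-0.57,0.007,0,0.007,0,0,0],[-0.57,0.014,0,0.014,0,0,0],[-0.57,0.021,-0.0005,0.021,0,0,0],[-0.57,0.028,-0.001,0.0275,0,0,0],[-0.57,0.035,-0.001,0.034,0,0,0]]]'
python3 - <<'E'
from h import *
goj(-85,2.0,51,-.12,42)
st=read_state();im=read_camera('wrist');C=cam('wrist',st);save('w6',im)
k=cv2.inRange(cv2.cvtColor(im,cv2.COLOR_RGB2HSV),(105,120,40),(130,255,255))
n,l,s,c=cv2.connectedComponentsWithStats(k)
for i in range(1,n):
    if s[i,4]>80: print(c[i],s[i],jig(ray(C,[c[i]],.055)[0]))
print(proj(C,[np.r_[AX-.065*EX,.04]]))
E
```

```text
t: 11.8
tool_pos: [0.5861, -0.0624, 0.0501]
orientation: [2.913, -0.065, 1.117]
force: [0.2, 0.2, 0.4]
opening: 0.02
gripper_force: 0.0
now jig [-100.6    4.5] 50.1 shift [0.0247 0.0014 0.0198] turn [0.0001 0.0002 0.004 ] |mm| 15.8 t 11.8
[626.42576419   7.63973799] [608   0  32  18 458] [ 103.43421706 -327.00462332]
[317.50790514 221.91963109] [ 293  204   49   39 1518] [-87.60798801   3.09023883]
[[318.05323986 198.93228895]]
```

View pics/w6.png

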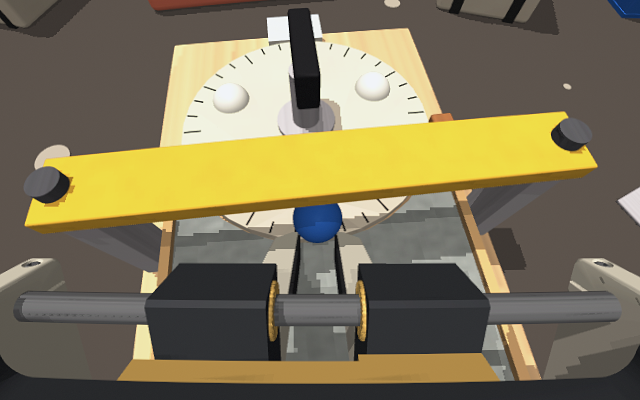

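The ball (317,222) is passing under the bridge and is still cradled. I'll make the last stretch slowly.

```bash
python3 -m crank '[[[-0.57,0.005,0,0.004,0,0,0],[-0.57,0.01,0.0005,0.008,0,0,0],[-0.57,0.015,0.001,0.012,0,0,0],[-0.57,0.02,0.001,0.016,0,0,0],[-0.57,0.025,0.001,0.02,0,0,0]]]'
python3 - <<'E'
from h import *
goj(-82,1.8,51,-.12,42);goj(-110,5,51,-.12,42)
for n in('side','top'):
    im=read_camera(n);C=cam(n)
    k=cv2.inRange(cv2.cvtColor(im,cv2.COLOR_RGB2HSV),(105,120,40),(130,255,255));p=proj(C,[np.r_[AX-.065*EX,.05]])[0];print(n,'seated expected',p)
    nn,l,s,c=cv2.connectedComponentsWithStats(k)
    for i in range(1,nn):
        if s[i,4]>5 and np.hypot(*(c[i]-p))<60: print(c[i],s[i],jig(ray(C,[c[i]],.05)[0]))
    if n=='side': save('s2',cv2.resize(im[150:290,240:440],None,fx=4,fy=4,interpolation=cv2.INTER_CUBIC))
E
```

```text
t: 12.48
tool_pos: [0.6018, -0.0637, 0.0511]
orientation: [2.913, -0.065, 1.118]
force: [-0.5, 0.3, -1.1]
opening: 0.0201
gripper_force: 0.0
now jig [-85.    2.1] 51.1 shift [ 0.0045 -0.      0.0041] turn [0.0002 0.0002 0.004 ] |mm| 3.0 t 12.47
now jig [-85.    2.1] 51.1 shift [-0.0374  0.0001 -0.0336] turn [0.0002 0.0002 0.004 ] |mm| 25.1 t 12.47
side seated expected [330.53065401 224.66468363]
[335.71428571 222.85714286] [334 219   4   9  14] [-51.25188256   5.16496992]
top seated expected [333.54226224 210.68111088]
[333.61904762 208.66666667] [331 207   7   4  21] [-59.05653286  -0.70498589]
```

View pics/s2.png

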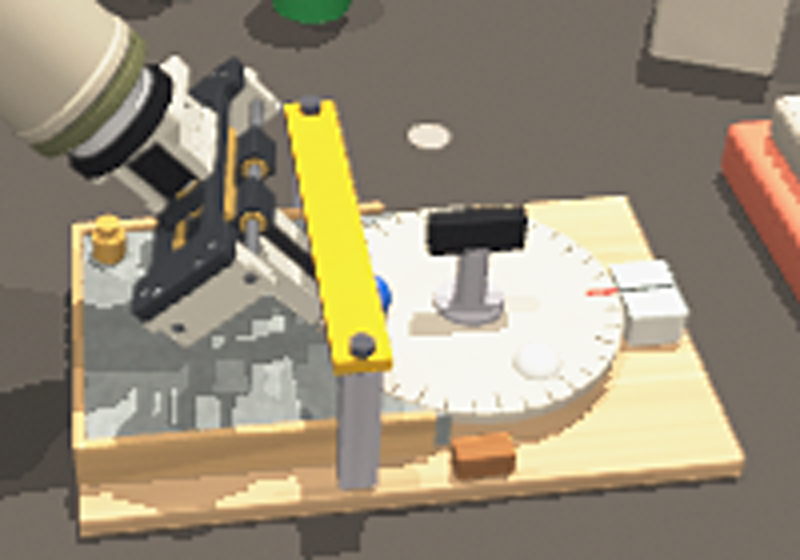

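```bash
python3 -m crank '[[[-0.57,-0.007,0,-0.006,0,0,0],[-0.57,-0.02,0,-0.018,0,0,0],[-0.57,-0.04,0,-0.036,0,0,0],[-0.57,-0.06,0,-0.055,0,0,0],[-0.57,-0.06,0,-0.055,0,0,0]]]'
python3 - <<'E'
from h import *
goj(-140,8,120,-.12,30)
for n in('side','top','wrist'):
    st=read_state();im=read_camera(n);C=cam(n,st)
    k=cv2.inRange(cv2.cvtColor(im,cv2.COLOR_RGB2HSV),(105,100,40),(130,255,255));pts=[np.r_[AX+x*EX,z] for x,z in((-.065,.05),(-.069,.055),(-.065,.04))];p=proj(C,pts);print(n,'exp seated/flat/pocket',p.round(1).tolist())
    nn,l,s,c=cv2.connectedComponentsWithStats(k)
    for i in range(1,nn):
        if s[i,4]>5 and np.hypot(*(c[i]-p[0]))<60: print(c[i],s[i],jig(ray(C,[c[i]],.05)[0]))
    if n=='wrist': save('w7',im[100:400,120:520])
E
```

```text
t: 13.2
tool_pos: [0.5599, -0.0617, 0.051]
orientation: [2.913, -0.066, 1.117]
force: [0.2, -0.6, 0.0]
opening: 0.0197
gripper_force: 0.0
now jig [-126.7    7.1] 51.0 shift [ 0.0726  0.0018 -0.1204] turn [ 0.0007 -0.133   0.0038] |mm| 70.3 t 13.2
side exp seated/flat/pocket [[330.5, 224.7], [329.0, 223.3], [330.4, 227.7]]
[335.69230769 223.23076923] [335 220   3   8  13] [-51.52384673   3.80651598]
top exp seated/flat/pocket [[333.5, 210.7], [333.7, 211.9], [333.4, 210.8]]
[333.5        208.70833333] [330 207   8   4  24] [-59.15241077  -0.34295874]
wrist exp seated/flat/pocket [[317.0, 161.3], [317.7, 162.1], [316.9, 169.0]]
[314.7829912  167.45601173] [294 157  41  23 682] [-69.81792868   2.06769666]
```

View pics/w7.png

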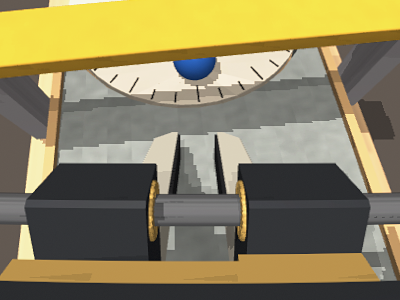

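The ball is at (315,167), where the pocket should be. I'll raise the arm and look from the mould side for a clear confirmation.

```bash
python3 -m crank '[[[-0.57,0.005,0,-0.06,0,-0.03,0],[-0.57,0.03,0,-0.1,0,-0.07,0],[-0.57,0.08,0,-0.14,0,-0.12,0],[-0.57,0.14,0,-0.19,0,-0.12,0],[-0.57,0.14,0,-0.19,0,-0.12,0]]]'
python3 -c "
from h import *
goj(-140,8,200,0,10);goj(-20,0,230,0,0)"
```

```text
t: 13.98
tool_pos: [0.5527, -0.0614, 0.1742]
orientation: [3.005, -0.067, 0.85]
force: [0.7, -0.8, -0.4]
opening: 0.02
gripper_force: 0.0
now jig [-133.8    7.9] 174.2 shift [ 0.0166  0.0015 -0.0503] turn [ 0.0298 -0.2396 -0.0676] |mm| 26.5 t 13.97
now jig [-133.8    7.9] 174.2 shift [ 0.2526 -0.0098  0.0244] turn [ 0.024  -0.3506 -0.0704] |mm| 127.0 t 13.97
```

```bash
python3 -m crank '[[[-0.57,0.02,0,-0.04,0.005,-0.08,-0.015],[-0.57,0.08,0,-0.04,0.01,-0.16,-0.03],[-0.57,0.15,-0.005,-0.02,0.015,-0.24,-0.05],[-0.57,0.21,-0.01,0.01,0.024,-0.35,-0.07],[-0.57,0.2526,-0.01,0.024,0.024,-0.35,-0.07]]]'
python3 - <<'E'
from resid import *
st=read_state();im=read_camera('wrist');C=cam('wrist',st);save('w8',im)
k=cv2.inRange(cv2.cvtColor(im,cv2.COLOR_RGB2HSV),(105,100,40),(130,255,255));p=proj(C,[np.r_[AX-.065*EX,.05]])[0];print(jig(st['tool_pos']),st['tool_pos'][2],p)
nn,l,s,c=cv2.connectedComponentsWithStats(k)
for i in range(1,nn):
    if s[i,4]>50 and np.hypot(*(c[i]-p))<60: print(c[i],s[i],jig(ray(C,[c[i]],.05)[0]))
resid(im,st)
E
```

```text
t: 14.6
tool_pos: [0.6651, -0.0605, 0.2209]
orientation: [-3.136, -0.108, 0.019]
force: [-0.1, 0.4, -0.0]
opening: 0.02
gripper_force: 0.0
[-21.72077271   1.00423454] 0.22087306848954197 [318.4983044  215.66274659]
[317.397463   214.56448203] [306 203  24  25 473] [-63.63813209   1.29392725]
mark [317.5  78. ] [317  69   2  19  38] idx [317.   46.5] [317  31   1  32  32]
dirs mark,idx 0.07076176620025984 0.07033269306994172
mark offset from idx line mm -0.5339937662708597 -> rad -0.006132458895076119 r 0.08707661566221253 axis off line -2.8853673504369155
```

View pics/w8.png

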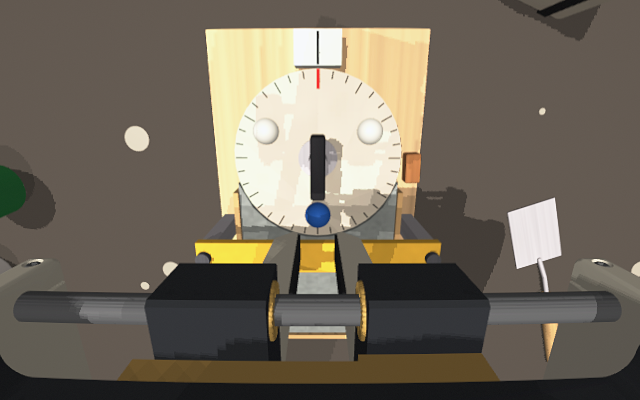

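The ball (317,215) sits at jig (-64, 1), which is in the pocket, and the mark (317.5,78) lines up with the index line (317,46). Nothing is touched, so I'm handing in.

```bash
python3 -c "
from plant import close_job
print(close_job())"
```

```text
the job is handed in; nothing more can be done
None
```

The turntable is on its mark to within about 0.4°, the blue ball is seated in the pocket, and the job was handed in at about 15 s with the arm clear; I didn't re-measure the other objects at the end.

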